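# Tamp a gravel sample level and slide it under the microscope

## Robot

A 6-joint arm with a two-finger parallel gripper is mounted at the origin on the work surface. World frame = base frame: x ahead of the robot, y to its left, z up, the work surface at z = 0. Lengths are in m, angles in rad, forces in N, time in s.
With the tool pointing down it reaches from about 0.225 to 0.875 m from the base axis. Payload 3.4 kg.
Tool frame: the origin (TCP) lies on the centre line of the jaws, within the pads' length; the fingertips stand 17 mm ahead of it and the grasp point (between the pads) lies 2 mm behind it; z points along the fingers, y is the line along which they close (so a half turn about z gives the same grasp; the last joint's range is limited). The gripper opens to 85 mm and grips with 20 to 120 N. Pads are 22 mm wide; open, the fingers measure 114 mm over their backs; the gripper's body (76 mm by 85 mm) begins 54 mm behind the grasp point. The pads swing forward as they close: fully open they stand 13 mm farther back than shut.
Start: joints at [-1.275, 0.276, 1.505, -0, 1.361, -0.121], TCP at [0.233, -0.526, 0.248] pointing down, gripper open.
Joint ranges: [-2.89, 2.89], [-0.75, 2.08], [0.22, 2.7], [-1.18, 4.32], [0.11, 2.71], [-2.7, 2.7]. Speed limits (rad/s): [2.57, 2.57, 3.14, 3.14, 3.14, 3.14].

## Interface

Orientations are given as a unit quaternion [w, x, y, z].
In Python, from rig import manip gives the robot as it stands.
- The arm moves only by the tool move_arm, never from a script. Its argument "steps" is one flat list of numbers, 7 for each row, row after row: the turn, a rotation vector about the world's x, y, z normalised to -1 to 1, where 1 is 360 degrees, then the shift along the world's x, y, z normalised to -1 to 1, where 1 is 1 m, then the opening, from -1 (shut) to 1 (fully open). A call has exactly 10 rows; each row is the pose to reach, as a shift and turn from the pose commanded when the call began, turning the shorter way round; what a row does not reach only later rows make up. A row lasts 1/10 s, in which the tool goes at most 50 mm and 8.59 degrees, less where a joint would pass 70% of its speed; a pose out of reach is approached as far as the arm can. A call with a number of a shift or a turn outside -1 to 1 is refused whole. A call with a gripper value outside its range is refused whole. The fingers move at their own pace and stop on an object; "squeeze" is the grip in N (left out, the last holds). Time passes only in rows, so rows that repeat a pose let the fingers close, or fill a call up. It gives the time, the measured TCP pose, the force, the opening and the grip force at its end, in the units of the state.
- manip.get_state(): the state, without advancing time (a new reading comes with each control period).
- manip.get_image(name): name is "scene" or "top" or "wrist"; returns a dict with "pixels" (420x560x3 uint8, blue, green, red), "fx", "fy", "cx", "cy" (pixels), "R" (3x3) and "t" (3): a world point X has camera coordinates R X + t. Camera axes: x right, y down, z forward; pixel columns grow to the right and rows downward; lengths in m; the calibration is good to about 2 mm. A picture is of the moment at which its call begins. There is no depth.
- manip.sign_off(): hands the job in; it is judged then, once.
The state is a dict: "clock": time; "qpos": joint angles; "qd": joint speeds; "effort": joint torques, N m; "position": TCP position; "ee_rot": TCP orientation; "contact_force": force on the tool from outside, world axes, zero at the start; "moment": the same for the moment, N m; "width": finger opening in m; "gripper_force": force on a finger pad.
Only numpy, scipy, OpenCV 4.12 (cv2) and the standard library are available. Lean on these libraries where they do the work, as an engineer would, in place of code of your own. Each camera call takes 0.05 s, during which the arm holds its last target. There are 200 camera calls.

## Task

Get the gravel sample ready for the microscope: put all the loose stones from the green mat into the sample tray with the heap that is already there, then press the whole lot down with the hand tamper until every stone lies flat in a single layer. Then slide the tray by its blue tab along its guide rails, never lifting it out of them, right up against the stop beneath the microscope, and finish with the tamper standing upright in the middle of its rubber pad again. Do not touch the microscope, and leave the bowls, vial, loupe and brush as they are.

Things in the scene. Friction and masses are not known exactly. Their poses are not given: they have to be found in the camera images.
- stage: fixed stage: dark plate 152 x 380 x 12 mm (y -90 to +290), two aluminium guide rails along y (98 mm apart inside, 14 wide, tops 22 mm above the table, y -85 to +285) and a stop bar of the same height at the +y end. Origin on the table under the loading place; the tray slides to +y. Tray origin at y about 0 when loading, +200 mm when against the stop
- tray: aluminium sample tray between the rails (2 mm play each side): outside 94 (x) x 120 (y) x 30 mm, walls and floor 5 mm; about 0.4 kg. Origin under the middle of its floor, 12 mm above the table on the stage plate; axes as the stage's. A flat tongue 30 mm wide (6 to 10 mm above its underside) runs from its -y end to an upright blue tab
- tray_tab (a point): point in the tray's blue tab, 45 mm above the tray's underside, 140 mm from the tray's origin towards -y. The tab is 26 (tray x) x 12 (tray y) mm and stands from 6 to 61 mm above the tray's underside; 74 mm lie free between the tab and the tray's end wall
- lens (a point): middle of the lower face of the microscope's ring light, 80 mm above the table, over the stage's +y end; the black ring light is 74 mm across, the cream head above it (up to 0.35 m high) about 100 mm across, with eyepieces leaning towards its +x side and boom and column on its +y side
- microscope: cream boom-stand stereo microscope, fixed; origin on the table under its optical axis (200 mm from the stage's origin along stage y). Not to be touched
- tamper: hand tamper: flat steel foot 72 (x) x 54 (y) x 10 mm and a square wooden handle 24 x 24 mm, upright above its middle, from 10 to 102 mm above the underside; 0.4 kg (varies). Origin at the middle of the foot's underside, z up the handle; starts upright on the pad
- pad: black rubber pad 96 x 92 x 4 mm, fixed, the tamper's place; origin under its middle on the table, its top is 4 mm above the table
- mat: green sorting mat 210 (x) x 190 (y) x 4 mm, fixed, on which the loose stones lie; origin under its middle on the table
- stone1: rounded gravel stone about 28 (x) x 25 (y) x 16 (z) mm, 16 g, origin in its middle (8 mm above what it lies flat on; either broad face may be up); starts on the green mat; absent in some starts
- stone2: rounded gravel stone about 28 (x) x 25 (y) x 16 (z) mm, 16 g, origin in its middle (8 mm above what it lies flat on; either broad face may be up); starts on the green mat; absent in some starts
- stone3: rounded gravel stone about 28 (x) x 25 (y) x 16 (z) mm, 16 g, origin in its middle (8 mm above what it lies flat on; either broad face may be up); starts on the green mat; absent in some starts
- stone4: rounded gravel stone about 28 (x) x 25 (y) x 16 (z) mm, 16 g, origin in its middle (8 mm above what it lies flat on; either broad face may be up); starts on the green mat; absent in some starts
- stone5: rounded gravel stone about 28 (x) x 25 (y) x 16 (z) mm, 16 g, origin in its middle (8 mm above what it lies flat on; either broad face may be up); starts on the green mat; absent in some starts
- heap1: rounded gravel stone about 28 (x) x 25 (y) x 16 (z) mm, 16 g, origin in its middle (8 mm above what it lies flat on; either broad face may be up); starts in the tray, in a heap in its middle; when all stones lie flat their origins are 13 mm above the tray's underside
- heap2: rounded gravel stone about 28 (x) x 25 (y) x 16 (z) mm, 16 g, origin in its middle (8 mm above what it lies flat on; either broad face may be up); starts in the tray, in a heap in its middle; when all stones lie flat their origins are 13 mm above the tray's underside
- heap3: rounded gravel stone about 28 (x) x 25 (y) x 16 (z) mm, 16 g, origin in its middle (8 mm above what it lies flat on; either broad face may be up); starts in the tray, in a heap in its middle; when all stones lie flat their origins are 13 mm above the tray's underside
- heap4: rounded gravel stone about 28 (x) x 25 (y) x 16 (z) mm, 16 g, origin in its middle (8 mm above what it lies flat on; either broad face may be up); starts in the tray, in a heap in its middle; when all stones lie flat their origins are 13 mm above the tray's underside
- heap5: rounded gravel stone about 28 (x) x 25 (y) x 16 (z) mm, 16 g, origin in its middle (8 mm above what it lies flat on; either broad face may be up); starts in the tray, in a heap in its middle; when all stones lie flat their origins are 13 mm above the tray's underside
- bowl1: steel sample bowl with fine gravel, 86 mm across, 36 mm high, origin under its middle; leave alone
- bowl2: steel sample bowl with fine gravel, 86 mm across, 36 mm high, origin under its middle; leave alone
- bowl3: steel sample bowl with fine gravel, 86 mm across, 36 mm high, origin under its middle; leave alone
- vial: amber sample vial with white cap, 34 mm across, 64 mm high, origin under its middle; leave alone
- loupe: folding loupe lying flat, about 80 x 38 x 12 mm, origin under the lens; leave alone
- brush: small brush lying flat, about 160 mm along its x axis, 10 mm high; leave alone

How it is judged:
By the outcome, as a careful person would: the job done as asked, in the order asked, and still so for the second after the job is handed in, with the robot touching nothing.
Of stone1, stone2, stone3, stone4, stone5 only 3 to 5 are there at a start; the rules pass over those that are not, and their reading is None.
At some moment in a run one of stone1, stone2, stone3, stone4, stone5, tamper may be knocked a few centimetres aside while the robot is not near it.
Once in a run the grip may slacken for a moment while it holds something.
It also fails if it takes over 210 s, if anything falls off the work surface, if the arm or the gripper's body presses on something with over 40 N, if the wrist force passes 120 N, or if a joint passes its speed limit or range.

## Working session

There is one attempt and no reset: what is moved stays moved. The work goes in short steps, Python scripts to look and compute and a tool call to move; the robot and the scene stay as the last step left them, time stands still between calls to the robot, and variables do not carry over. Pictures are saved under pics/ and viewed, at most 14 in all, crops included, and the job is handed in when it is done.

Besides the shell and the picture viewer there is one more tool, called as name(argument=value, ...) on one line, values as JSON. move_arm: Moves the arm, as the interface text tells. Scaled input: -1 to 1 covers 1 m each way for a shift and 360 degrees each way for a turn. Its arguments: {"type":"object","properties":{"steps":{"type":"array"},"squeeze":{"type":"number"}},"required":["steps"]}

```bash
ls; mkdir -p pics; cat > h.py <<'E'
from rig import manip
import numpy as np, cv2
def shot(name, fn=None, scale=1):
    im=manip.get_image(name); im['pixels']=np.array(im['pixels'],dtype=np.uint8)
    for k in 'Rt': im[k]=np.array(im[k],float)
    if fn: cv2.imwrite('pics/'+fn, im['pixels'])
    return im
def ray(im,u,v,z):
    d=np.array([(u-im['cx'])/im['fx'],(v-im['cy'])/im['fy'],1.])
    c=-im['R'].T@im['t']; w=im['R'].T@d
    return c+w*(z-c[2])/w[2]
def proj(im,X):
    p=im['R']@np.array(X,float)+im['t']; return np.array([im['fx']*p[0]/p[2]+im['cx'],im['fy']*p[1]/p[2]+im['cy']])
E
python3 - <<'E'
from h import *
a=shot('top','top.png');b=shot('scene','scene.png')
s=manip.get_state()
print({k:np.round(v,3).tolist() for k,v in s.items()})
for i in (a,b): print(-i['R'].T@i['t'],i['R'].round(2).tolist(),i['fx'])
E
```

```text
pics
{'clock': 0.1, 'qpos': [-1.275, 0.277, 1.506, 0.0, 1.361, -0.121], 'qd': [0.001, -0.001, -0.003, 0.001, -0.001, -0.0], 'effort': [0.001, -41.77, -24.641, -0.0, 0.006, -0.0], 'position': [0.233, -0.525, 0.248], 'ee_rot': [-0.001, 0.978, 0.207, -0.0], 'contact_force': [-0.587, -0.561, -0.392], 'moment': [0.028, 0.003, 0.025], 'gripper_force': 0.0, 'width': 0.085}
[ 0.54932703 -0.03754577  0.87158734] [[0.03, -1.0, -0.02], [-1.0, -0.02, -0.04], [0.04, 0.02, -1.0]] 396.95610908066976
[1.17420113 0.03910636 0.84370847] [[-0.15, 0.99, -0.01], [0.79, 0.11, -0.61], [-0.6, -0.09, -0.79]] 500.89250668692534
```

View pics/top.png

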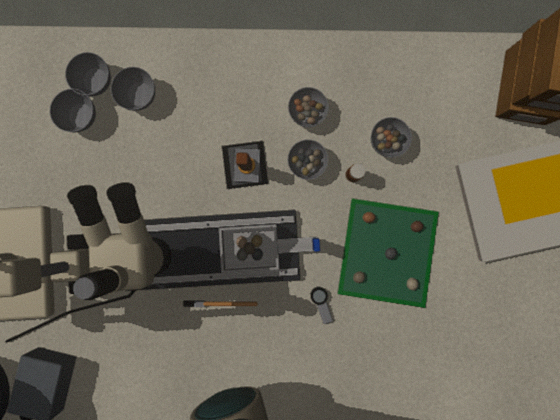

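View pics/scene.png

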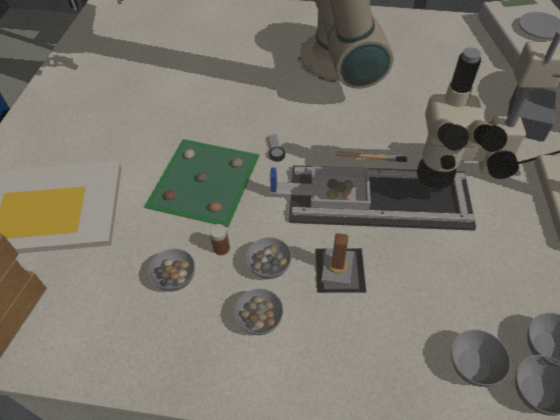

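The top view shows five stones on the mat at about (370,217), (417,227), (391,253), (360,277) and (412,284). The heap is near (249,247), the tab at (316,244), and the tamper on its pad at (245,163). The scene view agrees.

```bash
cat >> h.py <<'E'
def matstones(im):
    """stones as non-green blobs inside the mat's hull"""
    hsv=cv2.cvtColor(im['pixels'],cv2.COLOR_BGR2HSV)
    g=cv2.inRange(hsv,(50,90,30),(85,255,255))
    c=max(cv2.findContours(g,0,2)[0],key=cv2.contourArea)
    hull=np.zeros_like(g);cv2.fillPoly(hull,[cv2.convexHull(c)],255)
    hull=cv2.erode(hull,np.ones((5,5)))
    m=cv2.morphologyEx(hull&~g,cv2.MORPH_OPEN,np.ones((3,3)))
    out=[]
    for k in cv2.findContours(m,0,2)[0]:
        if cv2.contourArea(k)>40:
            (u,v),wh,a=cv2.minAreaRect(k); out.append((u,v,wh,a))
    return out,cv2.minAreaRect(c)
E
python3 - <<'E'
from h import *
im=shot('top')
o,r=matstones(im)
for u,v,wh,a in o: print(np.round([u,v,*wh,a],1),ray(im,u,v,.012).round(4))
print('mat',r,[ray(im,*p,.004).round(3).tolist() for p in cv2.boxPoints(r)])
hsv=cv2.cvtColor(im['pixels'],cv2.COLOR_BGR2HSV)
b=cv2.inRange(hsv,(105,150,60),(130,255,255)); 
for k in cv2.findContours(b,0,2)[0]:
    if cv2.contourArea(k)>20: q=cv2.minAreaRect(k);print('tab',q,ray(im,*q[0],.073).round(4))
# pad: dark blob
P=cv2.cvtColor(im['pixels'],cv2.COLOR_BGR2GRAY)
d=np.zeros_like(P);d[130:195,215:280]=(P[130:195,215:280]<50)*255
k=max(cv2.findContours(d,0,2)[0],key=cv2.contourArea);q=cv2.minAreaRect(k);print('pad',q,ray(im,*q[0],.004).round(4))
crop=lambda x0,x1,y0,y1,f:cv2.resize(im['pixels'][y0:y1,x0:x1],None,fx=f,fy=f,interpolation=cv2.INTER_CUBIC)
A=crop(200,332,130,300,3.4);cv2.imwrite('pics/c1.png',A);print(A.shape)
E
```

```text
[411.5 283.5  13.   11.   90. ] [ 0.4275 -0.3062  0.012 ]
[358.5 276.5  11.   11.   90. ] [ 0.4391 -0.1933  0.012 ]
[390.5 253.5  11.   11.   90. ] [ 0.4901 -0.2608  0.012 ]
[416.5 225.5  11.   13.   90. ] [ 0.5515 -0.3153  0.012 ]
[368.5 216.5  11.   13.   90. ] [ 0.5682 -0.2125  0.012 ]
mat ((388.02911376953125, 252.85508728027344), (88.82209014892578, 97.07396697998047), 8.488943099975586) [[0.399, -0.149, 0.004], [0.607, -0.176, 0.004], [0.583, -0.366, 0.004], [0.376, -0.338, 0.004]]
tab ((316.0, 244.5), (11.0, 6.0), 90.0) [ 0.5082 -0.0965  0.073 ]
pad ((244.6308135986328, 164.54617309570312), (42.916019439697266, 41.303565979003906), 82.87498474121094) [0.676 0.059 0.004]
(578, 449, 3)
```

View pics/c1.png

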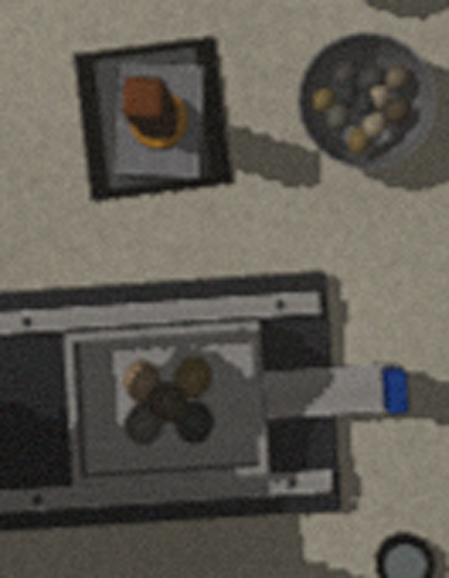

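The crop shows the tray rim corners at about (65,335), (262,322), (72,490) and (268,470). The heap is four stones with one on top at (168,400). The tamper foot is centred near (160,121) and its handle top near (145,98).

```bash
python3 - <<'E'
from h import *
im=shot('top')
f=lambda u,v,z:ray(im,200+u/3.4,130+v/3.4,z).round(4)
c=[f(*p,.042) for p in [(65,335),(262,322),(72,490),(268,470)]];print('tray',c,np.mean(c,0))
s=f(27,321,.022)-f(280,304,.022);s2=f(38,498,.022)-f(291,482,.022)
print('yaw',np.arctan2(-s[0],s[1]),np.arctan2(-s2[0],s2[1]))
print('foot',f(160,121,.014),'htop',f(145,98,.106),'heaptop',f(168,400,.045),'tab',f(395,390,.073))
p0,p1=f(97,57,.014),f(107,183,.014)
h=[f(*p,.004) for p in [(76,54),(215,38),(231,182),(93,199)]];print('pad',h,np.mean(h,0), (h[0]-h[3]))
E
```

```text
tray [array([0.5346, 0.1045, 0.042 ]), array([ 0.5457, -0.0167,  0.042 ]), array([0.4398, 0.0972, 0.042 ]), array([ 0.4554, -0.0227,  0.042 ])] [0.493875 0.040575 0.042   ]
yaw 0.09190338644676259 0.090546186234777
foot [0.6724 0.0525 0.014 ] htop [0.6722 0.0518 0.106 ] heaptop [0.4966 0.0395 0.045 ] tab [ 0.5078 -0.0968  0.073 ]
pad [array([0.7163, 0.1095, 0.004 ]), array([0.7286, 0.0194, 0.004 ]), array([0.6353, 0.0065, 0.004 ]), array([0.6222, 0.0955, 0.004 ])] [0.6756   0.057725 0.004   ] [0.0941 0.014  0.    ]
```

move_arm(steps=[0,0,0.02,0.02,0.02,0,0.4,0,0,0.04,0.04,0.04,-0.02,0.4,0,0,0.06,0.07,0.07,-0.04,0.4,0,0,0.08,0.1,0.1,-0.06,0.4,0,0,0.1,0.13,0.13,-0.08,0.4,0,0,0.12,0.16,0.16,-0.1,0.4,0,0,0.14,0.18,0.19,-0.12,0.4,0,0,0.16,0.195,0.22,-0.14,0.4,0,0,0.18,0.195,0.22,-0.14,0.4,0,0,0.194,0.195,0.22,-0.14,0.4], squeeze=40)

```text
clock: 1.2
position: [0.4279, -0.304, 0.1073]
ee_rot: [-0.001, 0.681, 0.732, 0.0]
contact_force: [0.3, -0.7, 0.6]
width: 0.0597
gripper_force: 0.0
```

```bash
python3 - <<'E'
from h import *
im=shot('wrist','w1.png')
print(-im['R'].T@im['t'])
o,r=matstones(im)
for u,v,wh,a in o: print(np.round([u,v,*wh,a],1),ray(im,u,v,.012).round(4))
E
```

```text
[ 0.42290692 -0.22934463  0.23339157]
[354.6 259.6  36.3  17.6  10.5] [ 0.4941 -0.3387  0.012 ]
[430.5 237.5  31.   31.   90. ] [ 0.5521 -0.3147  0.012 ]
[278.6 217.8  33.1  30.4  26.6] [ 0.4289 -0.3068  0.012 ]
[367.5 165.   34.   33.   90. ] [ 0.4921 -0.2603  0.012 ]
[486.5 104.5  33.9  42.4  45. ] [ 0.569  -0.2119  0.012 ]
[307.5  61.   42.   37.   90. ] [ 0.4403 -0.1931  0.012 ]
```

View pics/w1.png

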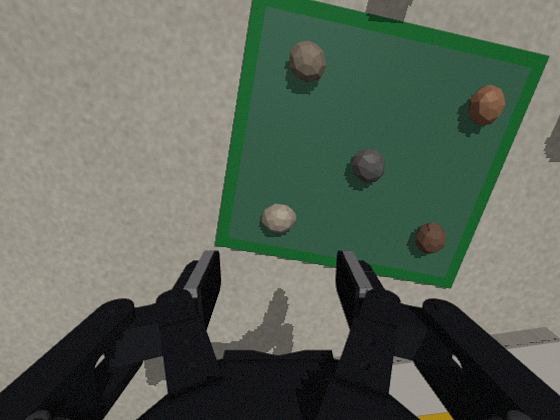

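The wrist view shows all five stones on the mat. The nearest is at pixel (278,218), close to the top-view estimate.

move_arm(steps=[0,0,0,0,-0.002,-0.04,0.4,0,0,0,0,-0.002,-0.075,0.4,0,0,0,0,-0.002,-0.084,0.4,0,0,0,0,-0.002,-0.084,-1,0,0,0,0,-0.002,-0.084,-1,0,0,0,0,-0.002,-0.084,-1,0,0,0,0,-0.002,-0.084,-1,0,0,0,0,-0.002,-0.084,-1,0,0,0,0,-0.002,-0.04,-1,0,0,0,0,-0.002,0.02,-1], squeeze=40)

```text
clock: 2.25
position: [0.4264, -0.3066, 0.1179]
ee_rot: [-0.003, 0.684, 0.73, 0.0]
contact_force: [1.6, -0.2, -0.7]
width: 0.0229
gripper_force: 39.6
```

move_arm(steps=[0,0,0,0.006,0.04,0,-1,0,0,0,0.012,0.08,0,-1,0,0,0,0.02,0.12,0,-1,0,0,0,0.026,0.16,0,-1,0,0,0,0.032,0.2,0,-1,0,0,0,0.04,0.24,0,-1,0,0,0,0.046,0.28,0,-1,0,0,0,0.05,0.304,0,-1,0,0,0,0.05,0.304,-0.03,-1,0,0,0,0.05,0.304,-0.06,-1])

```text
clock: 3.25
position: [0.4789, -0.0028, 0.0589]
ee_rot: [0.002, 0.683, 0.73, 0.001]
contact_force: [0.1, -1.1, -0.0]
width: 0.0229
gripper_force: 39.6
```

move_arm(steps=[0,0,0,0,0,-0.006,-1,0,0,0,0,0,-0.006,-1,0,0,0,0,0,-0.006,-0.2,0,0,0,0,0,-0.006,0,0,0,0,0,0,-0.006,0,0,0,0,0,0,0.04,0,0,0,0,0,-0.04,0.066,0,0,0,0,-0.01,-0.08,0.066,0,0,0,0,-0.02,-0.12,0.066,0.4,0,0,0,-0.03,-0.16,0.05,0.4])

```text
clock: 4.25
position: [0.4488, -0.1662, 0.1107]
ee_rot: [0.003, 0.684, 0.73, 0.001]
contact_force: [1.4, -0.2, 0.1]
width: 0.0597
gripper_force: 0.0
```

```bash
python3 - <<'E'
from h import *
im=shot('top')
o,r=matstones(im)
for u,v,wh,a in o: print(np.round([u,v],1),ray(im,u,v,.012).round(4))
cv2.imwrite('pics/c2.png',cv2.resize(im['pixels'][190:310,180:450],None,fx=2.8,fy=2.8,interpolation=2))
E
```

```text
[399. 278.] [ 0.4384 -0.2796  0.012 ]
[390.5 253.5] [ 0.4901 -0.2608  0.012 ]
[359.2 269.7] [ 0.4537 -0.1946  0.012 ]
[416.5 225.5] [ 0.5515 -0.3153  0.012 ]
[368.5 217. ] [ 0.5671 -0.2125  0.012 ]
```

View pics/c2.png

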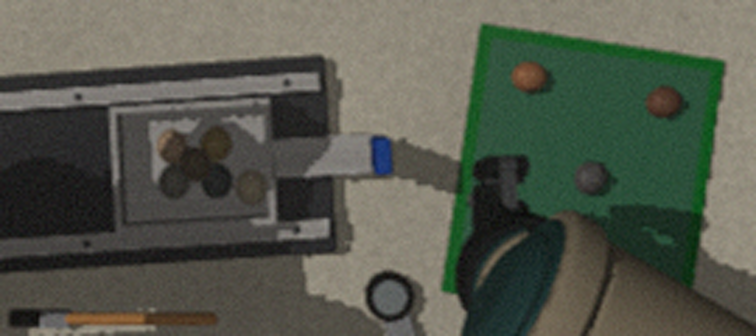

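The first stone lies in the tray's -y strip, at crop pixel (250,188). The other four stones are still on the mat.

move_arm(steps=[0,0,0,-0.01,-0.029,-0.02,0.4,0,0,0,-0.01,-0.029,-0.06,0.4,0,0,0,-0.01,-0.029,-0.084,0.4,0,0,0,-0.01,-0.029,-0.084,0.4,0,0,0,-0.01,-0.029,-0.084,-1,0,0,0,-0.01,-0.029,-0.084,-1,0,0,0,-0.01,-0.029,-0.084,-1,0,0,0,-0.01,-0.029,-0.084,-1,0,0,0,-0.01,-0.029,-0.05,-1,0,0,0,-0.01,-0.029,-0.01,-1])

```text
clock: 5.3
position: [0.4369, -0.192, 0.0987]
ee_rot: [-0.001, 0.684, 0.73, -0.0]
contact_force: [0.9, -0.4, -1.3]
width: 0.0216
gripper_force: 39.5
```

move_arm(steps=[0,0,0,0,0,0.03,-1,0,0,0,0.015,0.04,0.03,-1,0,0,0,0.03,0.08,0.03,-1,0,0,0,0.045,0.12,0.03,-1,0,0,0,0.06,0.16,0.03,-1,0,0,0,0.078,0.193,0.02,-1,0,0,0,0.078,0.193,-0.015,-1,0,0,0,0.078,0.193,-0.038,-1,0,0,0,0.078,0.193,-0.038,-1,0,0,0,0.078,0.193,-0.038,-1])

```text
clock: 6.3
position: [0.516, 0.0003, 0.061]
ee_rot: [0.0, 0.684, 0.73, 0.0]
contact_force: [0.4, 0.4, 0.0]
width: 0.0215
gripper_force: 39.5
```

move_arm(steps=[0,0,0,0,0,0,-0.2,0,0,0,0,0,0,0,0,0,0,0,0,0,0,0,0,0,0,0,0.03,0,0,0,0,0,0,0.06,0,0,0,0,-0.005,-0.05,0.06,0,0,0,0,-0.01,-0.1,0.06,0,0,0,0,-0.016,-0.15,0.06,0.4,0,0,0,-0.022,-0.2,0.06,0.4,0,0,0,-0.028,-0.25,0.05,0.4])

```text
clock: 7.3
position: [0.4886, -0.2501, 0.1126]
ee_rot: [0.002, 0.684, 0.73, 0.0]
contact_force: [1.1, -0.4, -0.3]
width: 0.0597
gripper_force: 0.0
```

```bash
python3 - <<'E'
from h import *
im=shot('top','t3.png')
print(manip.get_state()['position'])
im=shot('wrist','w3.png');o,r=matstones(im)
for u,v,wh,a in o: print(np.round([u,v],1),ray(im,u,v,.012).round(4))
E
```

```text
[ 0.48765407 -0.25793447  0.11073088]
[348.9 277.3] [ 0.5527 -0.3134  0.012 ]
[199.8 269.9] [ 0.4253 -0.314   0.012 ]
[282.5 215. ] [ 0.4921 -0.2604  0.012 ]
[388.  160.5] [ 0.5687 -0.212   0.012 ]
```

move_arm(steps=[0,0,0,0.003,-0.01,-0.03,0.4,0,0,0,0.003,-0.01,-0.07,0.4,0,0,0,0.003,-0.01,-0.088,0.4,0,0,0,0.003,-0.01,-0.088,0.4,0,0,0,0.003,-0.01,-0.088,-1,0,0,0,0.003,-0.01,-0.088,-1,0,0,0,0.003,-0.01,-0.088,-1,0,0,0,0.003,-0.01,-0.088,-1,0,0,0,0.003,-0.01,-0.05,-1,0,0,0,0.003,-0.01,-0.01,-1])

```text
clock: 8.4
position: [0.4902, -0.2567, 0.101]
ee_rot: [-0.001, 0.684, 0.73, -0.0]
contact_force: [0.5, -0.6, -0.6]
width: 0.0216
gripper_force: 39.5
```

move_arm(steps=[0,0,0,0,0.01,0.03,-1,0,0,0,0,0.05,0.03,-1,0,0,0,0,0.09,0.03,-1,0,0,0,0,0.13,0.03,-1,0,0,0,0,0.17,0.03,-1,0,0,0,0,0.21,0.03,-1,0,0,0,0,0.25,0.03,-1,0,0,0,0,0.29,0.03,-1,0,0,0,0,0.325,0.02,-1,0,0,0,0,0.342,0,-1])

```text
clock: 9.4
position: [0.4923, 0.0874, 0.1024]
ee_rot: [0.002, 0.683, 0.73, 0.002]
contact_force: [1.3, -0.2, -0.6]
width: 0.0214
gripper_force: 39.5
```

move_arm(steps=[0,0,0,0,0,-0.02,-1,0,0,0,0,0,-0.045,-1,0,0,0,0,0,-0.05,-1,0,0,0,0,0,-0.05,-1,0,0,0,0,0,-0.05,-0.2,0,0,0,0,0,-0.05,-0.1,0,0,0,0,0,-0.05,-0.1,0,0,0,0,0,-0.01,-0.1,0,0,0,0,-0.03,0.02,-0.1,0,0,0,0.005,-0.07,0.02,-0.1])

```text
clock: 10.4
position: [0.4989, 0.0149, 0.1254]
ee_rot: [0.004, 0.683, 0.731, 0.003]
contact_force: [1.2, -0.4, -0.7]
width: 0.0383
gripper_force: 0.0
```

move_arm(steps=[0,0,0,0.005,-0.05,0,0,0,0,0,0.015,-0.09,0,0,0,0,0,0.025,-0.13,0,0.2,0,0,0,0.035,-0.17,0,0.4,0,0,0,0.045,-0.21,0,0.4,0,0,0,0.05,-0.25,0,0.4,0,0,0,0.056,-0.29,0,0.4,0,0,0,0.056,-0.31,0,0.4,0,0,0,0.056,-0.326,0,0.4,0,0,0,0.056,-0.326,0,0.4])

```text
clock: 11.4
position: [0.5518, -0.3126, 0.1209]
ee_rot: [0.0, 0.684, 0.729, -0.0]
contact_force: [-0.3, 0.2, -1.4]
width: 0.0597
gripper_force: 0.0
```

```bash
python3 - <<'E'
from h import *
im=shot('top')
cv2.imwrite('pics/c4.png',cv2.resize(im['pixels'][140:310,190:450],None,fx=3,fy=3,interpolation=2))
im=shot('wrist','w4.png');o,r=matstones(im)
print(manip.get_state()['position'])
for u,v,wh,a in o: print(np.round([u,v],1),ray(im,u,v,.012).round(4))
E
```

```text
[ 0.55160177 -0.31001708  0.12076134]
[277.5 213.5] [ 0.552  -0.3148  0.012 ]
[309.  82.] [ 0.5685 -0.2119  0.012 ]
```

View pics/c4.png

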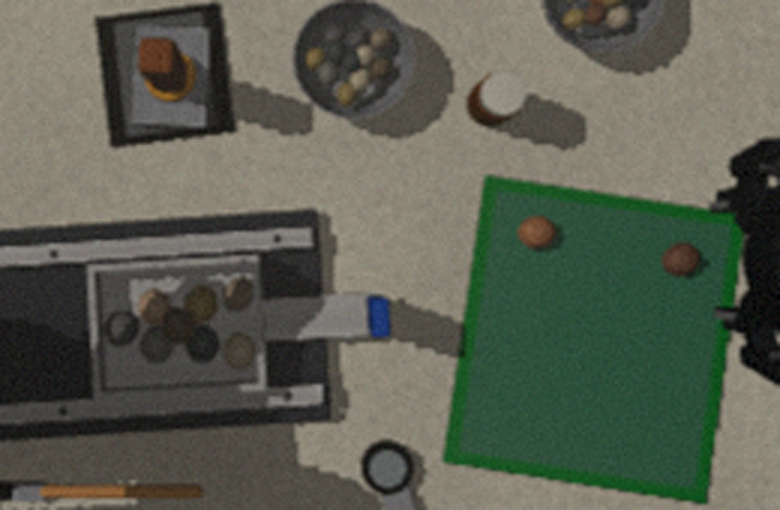

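move_arm(steps=[0,0,0,0,-0.004,-0.03,0.4,0,0,0,0,-0.004,-0.07,0.4,0,0,0,0,-0.004,-0.096,0.4,0,0,0,0,-0.004,-0.096,0.4,0,0,0,0,-0.004,-0.096,-1,0,0,0,0,-0.004,-0.096,-1,0,0,0,0,-0.004,-0.096,-1,0,0,0,0,-0.004,-0.096,-1,0,0,0,0,-0.004,-0.06,-1,0,0,0,0,-0.004,-0.02,-1])

```text
clock: 12.5
position: [0.5511, -0.3148, 0.1008]
ee_rot: [-0.002, 0.684, 0.73, -0.0]
contact_force: [0.6, 0.5, 0.0]
width: 0.0203
gripper_force: 39.4
```

move_arm(steps=[0,0,0,-0.005,0.02,0.02,-1,0,0,0,-0.01,0.06,0.02,-1,0,0,0,-0.02,0.1,0.02,-1,0,0,0,-0.03,0.14,0.02,-1,0,0,0,-0.04,0.18,0.02,-1,0,0,0,-0.05,0.22,0.02,-1,0,0,0,-0.06,0.26,0.02,-1,0,0,0,-0.07,0.3,0.02,-1,0,0,0,-0.08,0.34,0.02,-1,0,0,0,-0.087,0.38,0.02,-1])

```text
clock: 13.5
position: [0.4644, 0.066, 0.1216]
ee_rot: [0.001, 0.684, 0.73, 0.0]
contact_force: [0.8, 0.0, 0.1]
width: 0.0206
gripper_force: 39.4
```

move_arm(steps=[0,0,0,0,0.012,-0.02,-1,0,0,0,0,0.012,-0.05,-1,0,0,0,0,0.012,-0.058,-1,0,0,0,0,0.012,-0.058,-1,0,0,0,0,0.012,-0.058,-0.2,0,0,0,0,0.012,-0.058,-0.1,0,0,0,0,0.012,-0.058,-0.1,0,0,0,0,0.012,-0.02,-0.1,0,0,0,0.01,-0.02,0,-0.1,0,0,0,0.02,-0.06,0,-0.1])

```text
clock: 14.5
position: [0.4879, 0.0045, 0.1246]
ee_rot: [0.003, 0.683, 0.731, 0.003]
contact_force: [1.4, -0.7, 0.3]
width: 0.0384
gripper_force: 0.0
```

move_arm(steps=[0,0,0,0.015,-0.04,0,0,0,0,0,0.03,-0.08,0,0,0,0,0,0.045,-0.12,0,0.2,0,0,0,0.06,-0.16,0,0.4,0,0,0,0.075,-0.2,0,0.4,0,0,0,0.084,-0.226,0,0.4,0,0,0,0.084,-0.23,0,0.4,0,0,0,0.084,-0.23,0,0.4,0,0,0,0.084,-0.23,0,0.4,0,0,0,0.084,-0.23,0,0.4])

```text
clock: 15.5
position: [0.5685, -0.2239, 0.121]
ee_rot: [-0.0, 0.683, 0.73, 0.0]
contact_force: [-0.1, -1.0, 0.5]
width: 0.0601
gripper_force: 0.0
```

```bash
python3 - <<'E'
from h import *
im=shot('wrist','w5.png');o,r=matstones(im)
print(manip.get_state()['position'])
for u,v,wh,a in o: print(np.round([u,v],1),ray(im,u,v,.012).round(4))
E
```

```text
[ 0.5686824  -0.2239295   0.12103293]
[162.4 280.8] [ 0.47   -0.2982  0.012 ]
[278.5 195.5] [ 0.5686 -0.2123  0.012 ]
```

move_arm(steps=[0,0,0,0,0.012,-0.03,0.4,0,0,0,0,0.012,-0.07,0.4,0,0,0,0,0.012,-0.097,0.4,0,0,0,0,0.012,-0.097,0.4,0,0,0,0,0.012,-0.097,-1,0,0,0,0,0.012,-0.097,-1,0,0,0,0,0.012,-0.097,-1,0,0,0,0,0.012,-0.097,-1,0,0,0,0,0.012,-0.06,-1,0,0,0,0,0.012,-0.02,-1])

```text
clock: 16.55
position: [0.568, -0.2129, 0.1008]
ee_rot: [-0.001, 0.684, 0.73, -0.0]
contact_force: [0.8, -1.5, -0.7]
width: 0.0201
gripper_force: 39.5
```

move_arm(steps=[0,0,0,0,0.02,0.02,-1,0,0,0,-0.006,0.06,0.02,-1,0,0,0,-0.012,0.1,0.02,-1,0,0,0,-0.02,0.14,0.02,-1,0,0,0,-0.026,0.18,0.02,-1,0,0,0,-0.034,0.22,0.02,-1,0,0,0,-0.042,0.26,0.02,-1,0,0,0,-0.052,0.285,0.02,-1,0,0,0,-0.052,0.295,0,-1,0,0,0,-0.052,0.295,-0.025,-1])

```text
clock: 17.55
position: [0.5181, 0.0835, 0.0772]
ee_rot: [0.002, 0.683, 0.731, 0.002]
contact_force: [0.9, -0.4, -0.3]
width: 0.0202
gripper_force: 39.5
```

move_arm(steps=[0,0,0,0,0,-0.014,-1,0,0,0,0,0,-0.014,-1,0,0,0,0,0,-0.014,-0.2,0,0,0,0,0,-0.014,-0.1,0,0,0,0,0,-0.014,-0.1,0,0,0,0,0,0.03,-0.1,0,0,0,0,0,0.08,-0.1,0,0,0,0,-0.04,0.11,-0.1,0,0,0,0,-0.08,0.11,-0.1,0,0,0,0,-0.12,0.11,-0.1])

```text
clock: 18.55
position: [0.518, -0.0396, 0.1884]
ee_rot: [0.002, 0.683, 0.73, 0.001]
contact_force: [1.3, -0.3, -0.3]
width: 0.0383
gripper_force: 0.0
```

```bash
python3 - <<'E'
from h import *
im=shot('top','t6.png')
w=shot('wrist','w6.png')
print(manip.get_state()['position'])
A=cv2.resize(im['pixels'][140:310,190:450],None,fx=2.2,fy=2.2,interpolation=2)
B=w['pixels'];B=cv2.resize(B,(498,374))
cv2.imwrite('pics/c6.png',A)
E
```

```text
[ 0.51772749 -0.04271879  0.18712325]
```

View pics/w6.png

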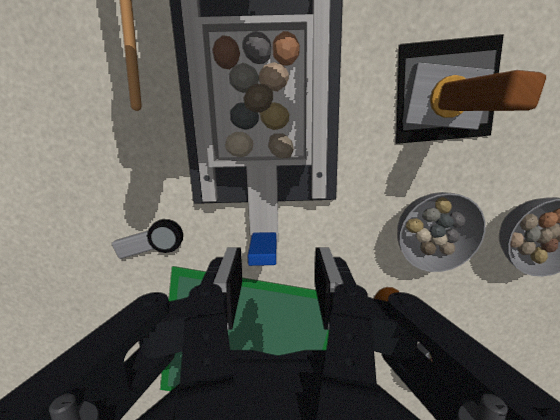

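The wrist view shows the mat empty as far as visible and ten stones in the tray at (205–305, 30–160), with one on top at (258,97). The tamper stands on its pad near (450,97).

move_arm(steps=[0,0,0,0.03,0.005,0,0.4,0,0,0,0.06,0.01,0,0.4,0,0,0,0.09,0.015,0,0.4,0,0,0,0.12,0.02,0,0.4,0,0,0,0.15,0.022,0,0.4,0,0,0,0.154,0.022,0,0.4,0,0,0,0.154,0.022,0,0.4,0,0,0,0.154,0.022,0,0.4,0,0,0,0.154,0.022,0,0.4,0,0,0,0.154,0.022,0,0.4])

```text
clock: 19.65
position: [0.6702, -0.0163, 0.1863]
ee_rot: [-0.0, 0.684, 0.73, 0.0]
contact_force: [0.6, 0.1, 0.0]
width: 0.0598
gripper_force: 0.0
```

```bash
python3 - <<'E'
from h import *
w=shot('wrist','w7.png');im=shot('top')
print(manip.get_state()['position'],len(matstones(im)[0]))
g=cv2.cvtColor(w['pixels'],cv2.COLOR_BGR2HSV)
m=cv2.inRange(g,(0,110,30),(18,255,255))
for k in cv2.findContours(m,0,2)[0]:
    if cv2.contourArea(k)>300: print(cv2.minAreaRect(k),[ray(w,*p,.106).round(4).tolist() for p in cv2.boxPoints(cv2.minAreaRect(k))])
print(w['R'].round(3))
E
```

```text
[ 0.6705537  -0.01639796  0.18624506] 0
((259.8989562988281, 324.2226867675781), (30.059871673583984, 40.86689376831055), 2.6025619506835938) [[0.6491, -0.1289, 0.106], [0.6493, -0.0885, 0.106], [0.6736, -0.0882, 0.106], [0.6746, -0.1287, 0.106]]
((288.1280517578125, 119.84756469726562), (39.976219177246094, 40.30751037597656), 6.340191841125488) [[0.6587, 0.0429, 0.106], [0.6602, 0.0687, 0.106], [0.6864, 0.0676, 0.106], [0.6859, 0.0418, 0.106]]
((111.03999328613281, 74.27999877929688), (31.39554214477539, 21.77889060974121), 81.8698959350586) [[0.5504, 0.0837, 0.106], [0.5641, 0.0864, 0.106], [0.5653, 0.0682, 0.106], [0.5512, 0.0654, 0.106]]
[[ 0.998  0.065  0.001]
 [ 0.062 -0.954  0.294]
 [ 0.02  -0.293 -0.956]]
```

View pics/w7.png

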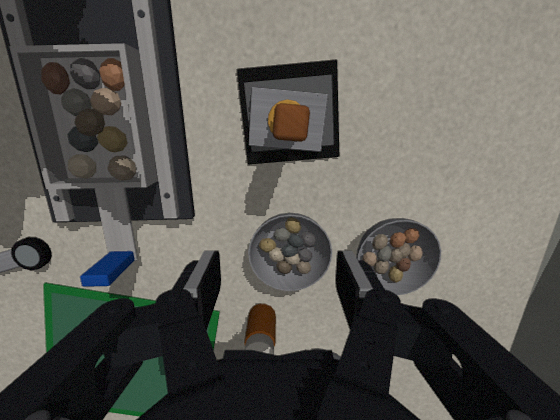

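The tamper's handle top is near (291,121). Foot corners are at about (251,88), (327,94), (323,152), (247,146), and pad corners at (237,69), (336,60), (340,157), (246,165).

```bash
python3 - <<'E'
from h import *
class I(dict):pass
w=shot('wrist')
def q(P,z):
    c=np.array([ray(w,*p,z)[:2] for p in P]); d=(c[1]-c[0])+(c[2]-c[3]); e=(c[0]-c[3])+(c[1]-c[2])
    print(c.mean(0).round(4),'yaw',np.arctan2(d[1],d[0]).round(3),np.arctan2(-e[0],e[1]).round(3),'size',np.hypot(*d)/2,np.hypot(*e)/2)
q([(251,88),(327,94),(323,152),(247,146)],.014)
q([(237,69),(336,60),(340,157),(246,165)],.004)
print(ray(w,291.5,121,.106))
g=cv2.cvtColor(w['pixels'],cv2.COLOR_BGR2HSV)[95:145,265:315]
m=cv2.inRange(g,(0,110,75),(16,255,255));k=max(cv2.findContours(m,0,2)[0],key=cv2.contourArea);r=cv2.minAreaRect(k);print(r)
s=manip.get_state();print(s['position'],s['ee_rot'])
E
```

```text
[0.6754 0.0531] yaw -0.011 0.003 size 0.07360321322820765 0.05389377097437044
[0.678  0.0586] yaw 0.149 0.147 size 0.09584510162407052 0.09166120390902482
[0.67544162 0.05482044 0.106     ]
((25.517242431640625, 25.293106079101562), (33.13514709472656, 33.716468811035156), 4.763641834259033)
[ 0.67066547 -0.01639351  0.18615268] [1.04592841e-04 6.83846068e-01 7.29626297e-01 1.03915524e-04]
```

move_arm(steps=[0,0,-0.005,0.002,0.035,0,0.4,0,0,-0.01,0.005,0.07,0,0.4,0,0,-0.01,0.005,0.07,0,0.4,0,0,-0.01,0.005,0.07,-0.03,0.4,0,0,-0.01,0.005,0.07,-0.07,0.4,0,0,-0.01,0.005,0.07,-0.1,0.4,0,0,-0.01,0.005,0.07,-0.1,0.4,0,0,-0.01,0.005,0.07,-0.1,-0.2,0,0,-0.01,0.005,0.07,-0.1,-1,0,0,-0.01,0.005,0.07,-0.1,-1], squeeze=100)

```text
clock: 20.8
position: [0.6767, 0.0535, 0.0881]
ee_rot: [0.001, 0.706, 0.708, 0.001]
contact_force: [-2.2, -0.1, 2.7]
width: 0.0232
gripper_force: 97.9
```

move_arm(steps=[0,0,0,0,0,0,-1,0,0,0,0,0,0,-1,0,0,0,0,0,0,-1,0,0,0,0,0,0,-1,0,0,0,0,0,0.01,-1,0,0,0,0,0,0.03,-1,0,0,0,0,0,0.06,-1,0,0,0,0,0,0.08,-1,0,0,0,0,0,0.08,-1,0,0,0,0,0,0.08,-1])

```text
clock: 21.8
position: [0.6758, 0.0537, 0.1654]
ee_rot: [-0.0, 0.706, 0.708, -0.0]
contact_force: [-0.5, 0.1, -5.4]
width: 0.0227
gripper_force: 98.6
```

```bash
python3 - <<'E'
from h import *
im=shot('scene','s8.png');w=shot('wrist','w8.png')
cv2.imwrite('pics/c8.png',cv2.resize(im['pixels'][100:330,220:500],None,fx=2.5,fy=2.5,interpolation=2))
print(manip.get_state()['position'],manip.get_state()['contact_force'])
E
```

```text
[0.67483526 0.05371116 0.16380288] [-0.6840894   0.15184107 -4.51486215]
```

View pics/c8.png

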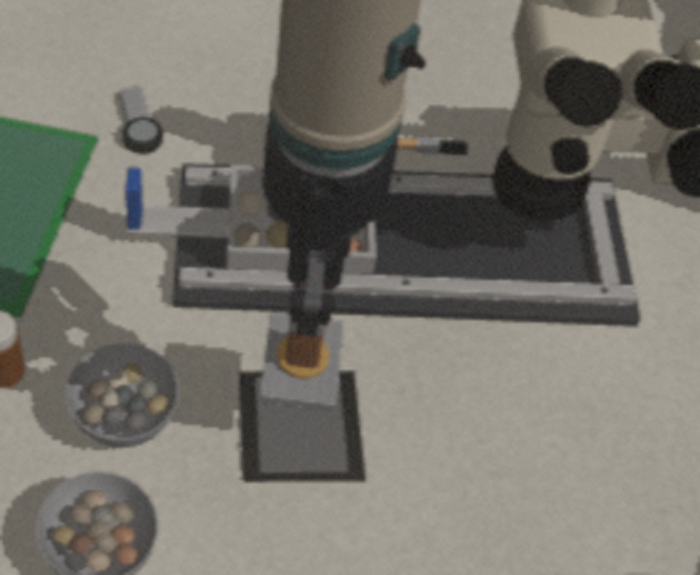

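The tamper hangs upright in the gripper, above its pad at about (300,360) in the crop.

move_arm(steps=[0,0,0.004,-0.03,-0.002,0,-1,0,0,0.008,-0.06,-0.004,0,-1,0,0,0.014,-0.09,-0.006,0,-1,0,0,0.014,-0.12,-0.008,0,-1,0,0,0.014,-0.15,-0.01,0,-1,0,0,0.014,-0.17,-0.012,0,-1,0,0,0.014,-0.181,-0.013,0,-1,0,0,0.014,-0.181,-0.013,0,-1,0,0,0.014,-0.181,-0.013,0,-1,0,0,0.014,-0.181,-0.013,0,-1], squeeze=120)

```text
clock: 22.9
position: [0.4967, 0.0406, 0.1658]
ee_rot: [0.001, 0.675, 0.738, 0.001]
contact_force: [0.2, -0.4, -3.9]
width: 0.0226
gripper_force: 118.7
```

move_arm(steps=[0,0,0,0,0,-0.008,-1,0,0,0,0,0,-0.016,-1,0,0,0,0,0,-0.022,-1,0,0,0,0,0,-0.026,-1,0,0,0,0,0,-0.03,-1,0,0,0,0,0,-0.032,-1,0,0,0,0,0,-0.034,-1,0,0,0,0,0,-0.034,-1,0,0,0,0,0,-0.034,-1,0,0,0,0,0,-0.034,-1])

```text
clock: 23.9
position: [0.4953, 0.0406, 0.1321]
ee_rot: [0.0, 0.675, 0.738, 0.0]
contact_force: [0.3, 0.3, -4.8]
width: 0.0228
gripper_force: 118.7
```

move_arm(steps=[0,0,0,0,0,-0.001,-1,0,0,0,0,0,-0.002,-1,0,0,0,0,0,-0.003,-1,0,0,0,0,0,-0.004,-1,0,0,0,0,0,-0.005,-1,0,0,0,0,0,-0.006,-1,0,0,0,0,0,-0.007,-1,0,0,0,0,0,-0.008,-1,0,0,0,0,0,-0.008,-1,0,0,0,0,0,-0.008,-1])

```text
clock: 24.9
position: [0.4951, 0.0407, 0.1238]
ee_rot: [0.0, 0.675, 0.738, 0.0]
contact_force: [-0.1, 0.5, -4.3]
width: 0.0229
gripper_force: 118.7
```

move_arm(steps=[0,0,0,0,0,-0.001,-1,0,0,0,0,0,-0.002,-1,0,0,0,0,0,-0.003,-1,0,0,0,0,0,-0.004,-1,0,0,0,0,0,-0.004,-1,0,0,0,0,0,-0.004,-1,0,0,0,0,0,-0.004,-1,0,0,0,0,0,-0.004,-1,0,0,0,0,0,-0.004,-1,0,0,0,0,0,-0.004,-1])

```text
clock: 25.9
position: [0.4957, 0.0406, 0.1201]
ee_rot: [0.001, 0.675, 0.738, 0.001]
contact_force: [2.6, 2.0, 2.4]
width: 0.023
gripper_force: 119.7
```

move_arm(steps=[0,0,0,0,0,-0.001,-1,0,0,0,0,0,-0.002,-1,0,0,0,0,0,-0.003,-1,0,0,0,0,0,-0.003,-1,0,0,0,0,0,-0.003,-1,0,0,0,0,0,-0.003,-1,0,0,0,0,0,-0.003,-1,0,0,0,0,0,-0.003,-1,0,0,0,0,0,-0.003,-1,0,0,0,0,0,-0.003,-1])

```text
clock: 26.9
position: [0.4962, 0.0403, 0.1181]
ee_rot: [0.001, 0.674, 0.738, 0.001]
contact_force: [1.7, 1.2, 8.8]
width: 0.0225
gripper_force: 120.7
```

move_arm(steps=[0,0,0,0,0,-0.001,-1,0,0,0,0,0,-0.002,-1,0,0,0,0,0,-0.003,-1,0,0,0,0,0,-0.003,-1,0,0,0,0,0,-0.003,-1,0,0,0,0,0,-0.003,-1,0,0,0,0,0,-0.003,-1,0,0,0,0,0,-0.003,-1,0,0,0,0,0,-0.003,-1,0,0,0,0,0,-0.003,-1])

```text
clock: 27.9
position: [0.497, 0.0406, 0.1176]
ee_rot: [0.002, 0.675, 0.738, 0.002]
contact_force: [-0.8, 3.0, 24.7]
width: 0.0227
gripper_force: 122.9
```

move_arm(steps=[0,0,0,0.001,0,-0.001,-1,0,0,0,0.002,0,-0.002,-1,0,0,0,0.002,0.002,-0.003,-1,0,0,0,0,0.002,-0.003,-1,0,0,0,-0.002,0,-0.003,-1,0,0,0,-0.002,-0.002,-0.003,-1,0,0,0,0,-0.002,-0.003,-1,0,0,0,0.002,0,-0.003,-1,0,0,0,0,0.002,-0.003,-1,0,0,0,0,0,-0.003,-1])

```text
clock: 28.9
position: [0.4975, 0.0406, 0.1174]
ee_rot: [0.003, 0.674, 0.738, 0.002]
contact_force: [-5.2, 3.0, 43.2]
width: 0.0222
gripper_force: 125.3
```

move_arm(steps=[0,0,0,0,0,0.006,-1,0,0,0,0,0,0.02,-1,0,0,0,0,0,0.03,-1,0,0,0,-0.003,0.025,0.03,-1,0,0,0,-0.003,0.025,0.03,-1,0,0,0,-0.003,0.025,0.02,-1,0,0,0,-0.003,0.025,0.013,-1,0,0,0,-0.003,0.025,0.01,-1,0,0,0,-0.003,0.025,0.008,-1,0,0,0,-0.003,0.025,0.008,-1])

```text
clock: 29.9
position: [0.492, 0.0654, 0.1184]
ee_rot: [-0.0, 0.675, 0.738, -0.0]
contact_force: [0.0, 0.1, -5.5]
width: 0.0224
gripper_force: 118.9
```

move_arm(steps=[0,0,0,0,0,-0.001,-1,0,0,0,0,0,-0.002,-1,0,0,0,0,0,-0.003,-1,0,0,0,0,0,-0.004,-1,0,0,0,0,0,-0.004,-1,0,0,0,0,0,-0.004,-1,0,0,0,0,0,-0.004,-1,0,0,0,0,0,-0.004,-1,0,0,0,0,0,-0.004,-1,0,0,0,0,0,-0.004,-1])

```text
clock: 30.9
position: [0.4931, 0.0663, 0.1173]
ee_rot: [0.001, 0.675, 0.738, 0.002]
contact_force: [-3.6, 1.8, 11.0]
width: 0.0227
gripper_force: 121.1
```

move_arm(steps=[0,0,0,0,0,-0.002,-1,0,0,0,0.002,0,-0.004,-1,0,0,0,0.002,0.001,-0.005,-1,0,0,0,-0.002,0.001,-0.005,-1,0,0,0,-0.002,-0.001,-0.005,-1,0,0,0,0,0,-0.005,-1,0,0,0,0,0,0.002,-1,0,0,0,0,0,0.02,-1,0,0,0,0,0,0.035,-1,0,0,0,0.002,-0.02,0.035,-1])

```text
clock: 31.9
position: [0.4952, 0.047, 0.1516]
ee_rot: [0.001, 0.674, 0.739, 0.002]
contact_force: [0.5, -0.2, -4.7]
width: 0.023
gripper_force: 118.7
```

move_arm(steps=[0,0,0,0.002,-0.02,0,-1,0,0,0,0.003,-0.031,0,-1,0,0,0,0.003,-0.031,-0.01,-1,0,0,0,0.003,-0.031,-0.02,-1,0,0,0,0.003,-0.031,-0.028,-1,0,0,0,0.003,-0.031,-0.032,-1,0,0,0,0.003,-0.031,-0.034,-1,0,0,0,0.003,-0.031,-0.035,-1,0,0,0,0.003,-0.031,-0.035,-1,0,0,0,0.003,-0.031,-0.035,-1])

```text
clock: 32.9
position: [0.4966, 0.0154, 0.1185]
ee_rot: [0.0, 0.674, 0.739, 0.0]
contact_force: [-8.9, 2.1, 26.2]
width: 0.0229
gripper_force: 123.0
```

move_arm(steps=[0,0,0,0,0,-0.001,-1,0,0,0,0.002,0,-0.002,-1,0,0,0,0.002,0.001,-0.003,-1,0,0,0,-0.002,0.001,-0.003,-1,0,0,0,-0.002,-0.001,-0.003,-1,0,0,0,0.002,-0.001,-0.003,-1,0,0,0,0.002,0.001,-0.003,-1,0,0,0,-0.002,0,-0.003,-1,0,0,0,0,0,-0.003,-1,0,0,0,0,0,-0.003,-1])

```text
clock: 33.9
position: [0.4981, 0.0146, 0.1171]
ee_rot: [0.002, 0.674, 0.739, 0.001]
contact_force: [-9.7, -1.1, 34.9]
width: 0.0228
gripper_force: 124.0
```

move_arm(steps=[0,0,0,0,0,0.006,-1,0,0,0,0,0,0.03,-1,0,0,0,0,0,0.06,-1,0,0,0,0,-0.02,0.08,-1,0,0,0,0,-0.06,0.08,-1,0,0,0,0,-0.08,0.08,-1,0,0,0,0,-0.08,0.08,-1,0,0,0,0,-0.08,0.08,-1,0,0,0,0,-0.08,0.08,-1,0,0,0,0,-0.08,0.08,-1])

```text
clock: 34.9
position: [0.4969, -0.0643, 0.1914]
ee_rot: [-0.001, 0.674, 0.739, -0.0]
contact_force: [-0.6, 0.9, -4.7]
width: 0.0222
gripper_force: 118.6
```

```bash
python3 - <<'E'
from h import *
w=shot('wrist');t=shot('top')
O=[.4945,.0405,.03]
def crop(im,r,f):
    u,v=proj(im,O).astype(int); v0=max(v-r,0);u0=max(u-r,0); print(u,v,u0,v0)
    return cv2.resize(im['pixels'][v0:v+r,u0:u+r],(390,int(390*(v+r-v0)/(u+r-u0))),interpolation=2)
a=crop(w,85,3);b=crop(t,45,6)
h=max(a.shape[0],b.shape[0]);a,b=[cv2.copyMakeBorder(x,0,h-x.shape[0],0,0,0) for x in(a,b)]
cv2.imwrite('pics/c9.png',np.hstack([a,b]));cv2.imwrite('pics/w9.png',w['pixels'])
E
```

```text
285 79 200 0
249 248 204 203
```

View pics/c9.png

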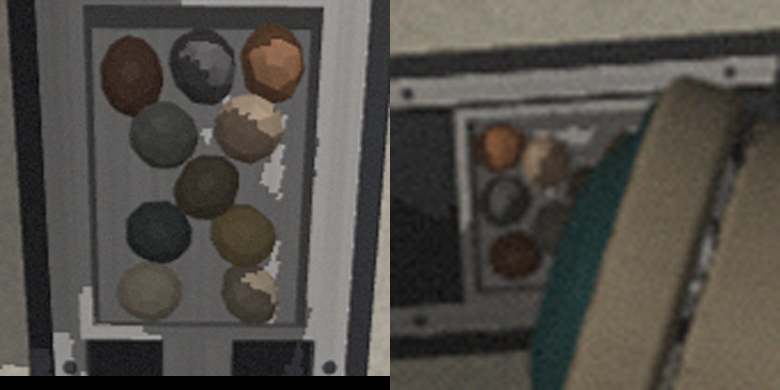

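The wrist crop (left) shows ten separate stones in a single layer and nothing stacked. The middle stone at (205,187) has dropped to the floor. The presses also bottomed out at the same height in all three places.

move_arm(steps=[0,0,0.002,0.025,0.02,0,-1,0,0,0.004,0.055,0.04,0,-1,0,0,0.006,0.085,0.06,0,-1,0,0,0.009,0.115,0.08,0,-1,0,0,0.009,0.145,0.1,0,-1,0,0,0.009,0.17,0.118,0,-1,0,0,0.009,0.181,0.123,0,-1,0,0,0.009,0.181,0.123,0,-1,0,0,0.009,0.181,0.123,-0.02,-1,0,0,0.009,0.181,0.123,-0.05,-1])

```text
clock: 36.0
position: [0.6784, 0.057, 0.1436]
ee_rot: [0.002, 0.653, 0.757, 0.001]
contact_force: [0.9, -0.5, -5.8]
width: 0.0226
gripper_force: 119.5
```

move_arm(steps=[0,0,0,0,0,-0.02,-1,0,0,0,0,0,-0.035,-1,0,0,0,0,0,-0.042,-1,0,0,0,0,0,-0.045,-1,0,0,0,0,0,-0.047,-1,0,0,0,0,0,-0.048,-1,0,0,0,0,0,-0.048,-1,0,0,0,0,0,-0.048,-1,0,0,0,0,0,-0.048,-1,0,0,0,0,0,-0.048,-1])

```text
clock: 37.0
position: [0.6782, 0.0577, 0.094]
ee_rot: [0.0, 0.653, 0.757, 0.0]
contact_force: [0.5, 0.3, -5.5]
width: 0.0224
gripper_force: 119.3
```

move_arm(steps=[0,0,0,0,0.001,-0.001,-1,0,0,0,0,0.001,-0.002,-1,0,0,0,0,0.001,-0.003,-1,0,0,0,0,0.001,-0.004,-1,0,0,0,0,0.001,-0.005,-1,0,0,0,0,0.001,-0.006,-1,0,0,0,0,0.001,-0.006,-1,0,0,0,0,0.001,-0.006,-1,0,0,0,0,0.001,-0.006,-1,0,0,0,0,0.001,-0.006,-1])

```text
clock: 38.0
position: [0.678, 0.0587, 0.0883]
ee_rot: [0.0, 0.653, 0.757, 0.0]
contact_force: [-1.7, -0.3, 0.5]
width: 0.0227
gripper_force: 119.7
```

move_arm(steps=[0,0,0,0,0,-0.0005,-1,0,0,0,0,0,-0.001,-1,0,0,0,0,0,-0.001,-1,0,0,0,0,0,-0.001,-1,0,0,0,0,0,-0.001,-1,0,0,0,0,0,-0.001,-1,0,0,0,0,0,-0.001,-1,0,0,0,0,0,-0.001,-1,0,0,0,0,0,-0.001,-1,0,0,0,0,0,-0.001,-1])

```text
clock: 39.0
position: [0.678, 0.0587, 0.0882]
ee_rot: [0.0, 0.653, 0.757, 0.0]
contact_force: [-4.1, 0.2, 6.0]
width: 0.0225
gripper_force: 120.9
```

Pad contact puts the foot 84 mm below the TCP, so a fully flat layer should bottom out at a TCP height of 117.3 mm. The presses reached 117.1–117.4 mm, so the layer is flat. Releasing the tamper next.

move_arm(steps=[0,0,0,0,0,0.001,-0.4,0,0,0,0,0,0.001,-0.2,0,0,0,0,0,0.001,0.2,0,0,0,0,0,0.001,0.4,0,0,0,0,0,0.03,0.4,0,0,0,0,0,0.07,0.4,0,0,0,0,0,0.1,0.4,0,0,0,0,-0.035,0.1,0.4,0,0,0,0,-0.07,0.1,0.4,0,0,0,0,-0.07,0.1,0.4], squeeze=60)

```text
clock: 40.0
position: [0.6785, -0.0157, 0.1871]
ee_rot: [0.001, 0.655, 0.756, -0.001]
contact_force: [-0.8, -0.7, -0.3]
width: 0.0597
gripper_force: 0.0
```

```bash
python3 - <<'E'
from h import *
w=shot('wrist');t=shot('top')
s=manip.get_state();print(s['position'],s['ee_rot'])
cv2.imwrite('pics/w10.png',w['pixels'])
hsv=cv2.cvtColor(t['pixels'],cv2.COLOR_BGR2HSV)
b=cv2.inRange(hsv,(105,150,60),(130,255,255))
for k in cv2.findContours(b,0,2)[0]:
    if cv2.contourArea(k)>20: q=cv2.minAreaRect(k);print('tab',q,ray(t,*q[0],.073).round(4))
E
```

```text
[ 0.67816774 -0.01202799  0.1866511 ] [-1.25808732e-04  6.54100291e-01  7.56407772e-01  2.73972038e-04]
tab ((315.5, 245.0), (12.0, 7.0), 90.0) [ 0.5072 -0.0955  0.073 ]
```

View pics/w10.png

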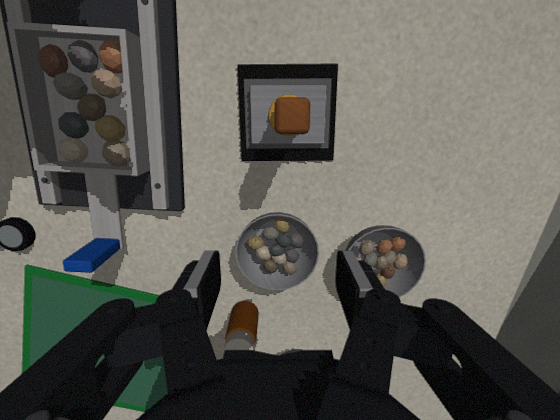

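The tamper now stands upright and square on its pad: foot centre about (288,115), pad centre about (287,113). The stones lie flat in the tray. Next is the tab.

move_arm(steps=[0,0,-0.02,-0.02,-0.01,0,0.4,0,0,-0.04,-0.04,-0.02,0,0.4,0,0,-0.06,-0.06,-0.03,0,0.4,0,0,-0.08,-0.08,-0.04,0,0.4,0,0,-0.1,-0.1,-0.05,0,0.4,0,0,-0.12,-0.12,-0.06,0,0.4,0,0,-0.14,-0.14,-0.07,0,0.4,0,0,-0.16,-0.16,-0.08,0,0.2,0,0,-0.18,-0.171,-0.085,0,0.2,0,0,-0.2,-0.171,-0.085,0,0.2], squeeze=40)

```text
clock: 41.1
position: [0.5055, -0.0956, 0.1868]
ee_rot: [-0.0, 0.974, 0.226, -0.0]
contact_force: [0.6, -0.3, 0.8]
width: 0.0511
gripper_force: 0.0
```

move_arm(steps=[0,0,-0.02,0,0,0,0.2,0,0,-0.04,0,0,0,0.2,0,0,-0.059,0,0,0,0.2,0,0,-0.059,0,0,-0.02,0.2,0,0,-0.059,0,0,-0.05,0.2,0,0,-0.059,0,0,-0.08,0.2,0,0,-0.059,0,0,-0.08,0.2,0,0,-0.059,0,0,-0.08,0.2,0,0,-0.059,0,0,-0.08,0.2,0,0,-0.059,0,0,-0.08,0.2])

```text
clock: 42.1
position: [0.5083, -0.0965, 0.1084]
ee_rot: [0.001, 0.999, 0.045, 0.002]
contact_force: [-0.0, 0.0, -0.5]
width: 0.0509
gripper_force: 0.0
```

```bash
python3 - <<'E'
from h import *
w=shot('wrist')
s=manip.get_state();print(s['position'],s['ee_rot'])
cv2.imwrite('pics/w11.png',w['pixels'])
hsv=cv2.cvtColor(w['pixels'],cv2.COLOR_BGR2HSV)
b=cv2.inRange(hsv,(105,150,60),(130,255,255))
for k in cv2.findContours(b,0,2)[0]:
    if cv2.contourArea(k)>20: q=cv2.minAreaRect(k);print('tab',q,[ray(w,*p,.073).round(4).tolist() for p in cv2.boxPoints(q)])
E
```

```text
[ 0.5081063  -0.09651952  0.10825717] [5.50435437e-04 9.98981468e-01 4.50968773e-02 1.41232367e-03]
tab ((279.5, 236.0), (62.0, 19.0), 90.0) [[0.534, -0.0898, 0.073], [0.535, -0.1005, 0.073], [0.4959, -0.1045, 0.073], [0.4949, -0.093, 0.073]]
```

View pics/w11.png

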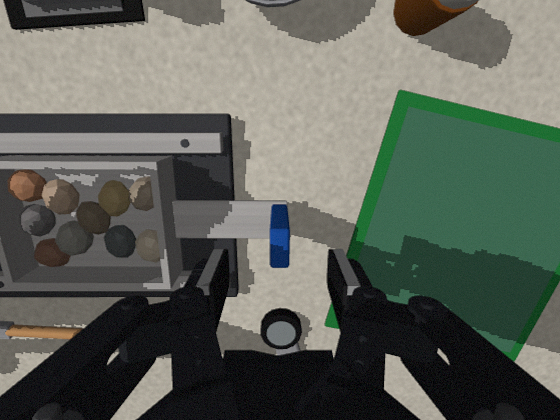

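The tab at (280,236) sits centred between the fingers, and the tool is square to the rails.

move_arm(steps=[0,0,0,0,-0.001,-0.02,0.2,0,0,0,0,-0.001,-0.04,0.2,0,0,0,0,-0.001,-0.051,0.2,0,0,0,0,-0.001,-0.051,0,0,0,0,0,-0.001,-0.051,-0.3,0,0,0,0,-0.001,-0.051,-0.5,0,0,0,0,-0.001,-0.051,-1,0,0,0,0,-0.001,-0.051,-1,0,0,0,0,-0.001,-0.051,-1,0,0,0,0,-0.001,-0.051,-1], squeeze=40)

```text
clock: 43.15
position: [0.5079, -0.0976, 0.0567]
ee_rot: [0.0, 0.999, 0.045, 0.001]
contact_force: [0.2, -1.2, 6.5]
width: 0.0115
gripper_force: 43.2
```

move_arm(steps=[0,0,0,-0.0005,0.005,0,-1,0,0,0,-0.0013,0.014,0,-1,0,0,0,-0.0023,0.025,0,-1,0,0,0,-0.0033,0.036,0,-1,0,0,0,-0.0043,0.047,0,-1,0,0,0,-0.0053,0.058,0,-1,0,0,0,-0.0063,0.069,0,-1,0,0,0,-0.0072,0.079,0,-1,0,0,0,-0.0078,0.086,0,-1,0,0,0,-0.0082,0.09,0,-1])

```text
clock: 44.15
position: [0.5005, -0.009, 0.0568]
ee_rot: [0.002, 0.999, 0.046, 0.002]
contact_force: [0.5, -6.8, 4.1]
width: 0.0118
gripper_force: 42.9
```

move_arm(steps=[0,0,0,-0.0005,0.005,0,-1,0,0,0,-0.0013,0.014,0,-1,0,0,0,-0.0023,0.025,0,-1,0,0,0,-0.0033,0.036,0,-1,0,0,0,-0.0043,0.047,0,-1,0,0,0,-0.0053,0.058,0,-1,0,0,0,-0.0063,0.069,0,-1,0,0,0,-0.0072,0.079,0,-1,0,0,0,-0.0078,0.086,0,-1,0,0,0,-0.0082,0.09,0,-1])

```text
clock: 45.15
position: [0.4921, 0.081, 0.0568]
ee_rot: [0.002, 0.999, 0.046, 0.001]
contact_force: [1.1, -8.7, 6.2]
width: 0.0114
gripper_force: 43.1
```

move_arm(steps=[0,0,0,-0.0001,0.002,0,-1,0,0,0,-0.0003,0.004,0,-1,0,0,0,-0.0005,0.006,0,-1,0,0,0,-0.0007,0.008,0,-1,0,0,0,-0.0009,0.01,0,-1,0,0,0,-0.001,0.012,0,-1,0,0,0,-0.0012,0.014,0,-1,0,0,0,-0.0014,0.015,0,-1,0,0,0,-0.0014,0.015,0,-1,0,0,0,-0.0014,0.015,0,-1])

```text
clock: 46.15
position: [0.4915, 0.0882, 0.0574]
ee_rot: [0.009, 0.999, 0.049, 0.001]
contact_force: [1.7, -35.8, 10.7]
width: 0.0115
gripper_force: 49.0
```

Force rose to 36 N after 187 mm of travel. I'll check whether that is the stop or a jam.

```bash
python3 - <<'E'
from h import *
im=shot('top');s=shot('scene')
f=lambda u,v,z:ray(im,200+u/3.4,130+v/3.4,z)
ey=np.array([-.0905,.9959,0])
print('plate end',f(325,272,.012)@ey,f(340,510,.012)@ey,'tray end',f(262,322,.042)@ey,f(268,470,.042)@ey,f(65,335,.042)@ey,f(72,490,.042)@ey)
u,v=proj(s,[.478,.2,.03]).astype(int);print(u,v)
cv2.imwrite('pics/c12.png',cv2.resize(s['pixels'][100:250,280:500],None,fx=3.5,fy=3.5,interpolation=2))
E
```

```text
plate end -0.10738920660720003 -0.106752242195812 tray end -0.06603326215255802 -0.06379672732197811 0.05564960903925451 0.05700489969389537
415 189
```

View pics/c12.png

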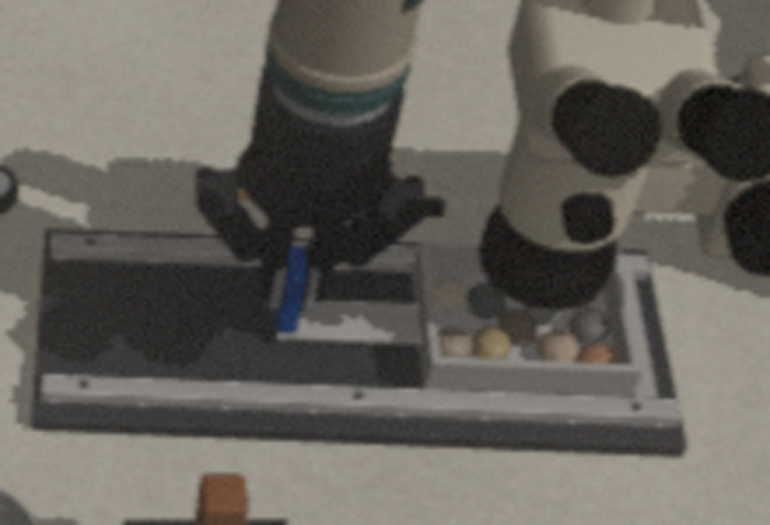

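The scene crop shows the tray against the stop bar at about (640,330). The tray started roughly 12 mm along, so 12 + 187 ≈ 200 mm, which matches the stop. I'll ease off and release.

move_arm(steps=[0,0,0,0.0002,-0.002,0,-1,0,0,0,0.0004,-0.005,0,-1,0,0,0,0.0005,-0.006,0,-1,0,0,0,0.0005,-0.006,0,-0.5,0,0,0,0.0005,-0.006,0,-0.2,0,0,0,0.0005,-0.006,0,0,0,0,0,0.0005,-0.006,0,0,0,0,0,0.0005,-0.006,0.03,0,0,0,0,0.0005,-0.006,0.07,0,0,0,0,0.0005,-0.006,0.11,0])

```text
clock: 47.25
position: [0.489, 0.0921, 0.1664]
ee_rot: [-0.0, 0.999, 0.045, -0.001]
contact_force: [0.2, 0.8, 0.8]
width: 0.0427
gripper_force: 0.0
```

move_arm(steps=[0,0,0,0,-0.01,0.02,0,0,0,0,-0.01,-0.04,0.02,0,0,0,0,-0.02,-0.07,0.02,0,0,0,0,-0.03,-0.1,0.02,0,0,0,0,-0.05,-0.14,0.02,0,0,0,0,-0.07,-0.18,0.02,0,0,0,0,-0.09,-0.22,0.02,0,0,0,0,-0.11,-0.26,0.02,0,0,0,0,-0.12,-0.29,0.02,0,0,0,0,-0.12,-0.29,0.02,0])

```text
clock: 48.25
position: [0.369, -0.2013, 0.1859]
ee_rot: [0.001, 0.999, 0.043, 0.0]
contact_force: [-0.1, 0.1, 0.3]
width: 0.0425
gripper_force: 0.0
```

```bash
python3 - <<'E'
from h import *
im=shot('top');s=shot('scene')
print(manip.get_state()['position'])
hsv=cv2.cvtColor(im['pixels'],cv2.COLOR_BGR2HSV)
b=cv2.inRange(hsv,(105,150,60),(130,255,255))
for k in cv2.findContours(b,0,2)[0]:
    if cv2.contourArea(k)>20: q=cv2.minAreaRect(k);print('tab',q,ray(im,*q[0],.073).round(4))
A=cv2.resize(s['pixels'][130:290,270:500],None,fx=2.5,fy=2.5,interpolation=2)
B=cv2.resize(im['pixels'][130:300,180:360],(212,200),interpolation=2)
B=cv2.copyMakeBorder(B,0,A.shape[0]-200,0,0,0)
cv2.imwrite('pics/c13.png',np.hstack([A,B]))
E
```

```text
[ 0.3695859  -0.19822829  0.18561901]
tab ((224.0, 251.5), (11.0, 4.0), 90.0) [0.4893 0.0879 0.073 ]
```

View pics/c13.png

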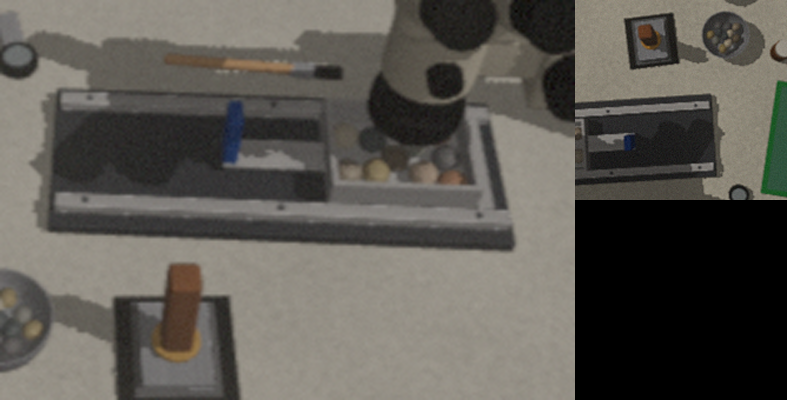

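The crops show the tray against the stop, the tamper upright on its pad, and the brush and loupe in place. I'll do one numeric check of the tamper against the pad before handing in.

```bash
python3 - <<'E'
from h import *
im=shot('top')
g=cv2.cvtColor(im['pixels'],cv2.COLOR_BGR2HSV)
m=np.zeros(g.shape[:2],np.uint8);m[130:200,210:285]=cv2.inRange(g,(0,110,60),(14,255,255))[130:200,210:285]
k=max(cv2.findContours(m,0,2)[0],key=cv2.contourArea);x,y,w,h=cv2.boundingRect(k);print('handle',x,y,w,h)
for z in(.106,.014): print(z,proj(im,[.678,.0587,z]).round(1))
print('pad',proj(im,[.678,.0585,.004]).round(1),'mat stones',len(matstones(im)[0]))
E
```

```text
handle 234 151 12 12
0.106 [239.2 155.8]
0.014 [244.3 163. ]
pad [244.9 163.6] mat stones 0
```

```bash
python3 -c "
from rig import manip
print(manip.sign_off())"
```

```text
the job is handed in; nothing more can be done
None
```

I handed the job in at about 48 s: all five mat stones are in the tray with the heap and pressed flat in one layer, the tray is against the stop under the microscope, and the tamper stands upright in the middle of its pad.

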